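Screen an amplifier module in nested shield covers

TASK

Get the small amplifier module screened for a test: slide it square up against the middle of the connector panel, slide the smaller open-fronted shield cover over it until its open front meets the panel, then the larger cover over that one in the same way, and swing the clamp bar shut across behind them. Slide the parts flat along the bench, never lifting or tipping them, and leave the other things on the bench where they are.

Things in the scene. Friction and masses are not known exactly. Their poses are not given: they have to be found in the camera images.
- panel_face (a point): Fixed upright aluminium connector panel 110 mm wide, 62 high, 8 thick, two brass connectors on its back; place and yaw vary. Point: on the bench at the middle of its front face. y points straight into the panel (parts are slid along +y), x along the panel, z up. The lane is the flat bench on the -y side.
- module_c (a point): Amplifier module: loose solid aluminium block with a green circuit board on top, 28 mm wide (x), 60 long (y), 19 high (top parts to 25), 0.09-0.15 kg. Point: its centre, half-way up; y points to the end that meets the panel. Starts about in line with the panel's middle, end some 45-75 mm from it. Home: centre 30 mm before the face.
- inner_c (a point): Smaller shield cover: loose steel box with no bottom and no front end, window in its top, 44 mm wide (x), 74 long (y), 29 high; inside 39 wide, 26 high; about 0.1 kg. Point: middle of its outside, half-way up; y points out of the open front, closed back at y=-37. Starts beside the lane, farther off than the module, front to the panel. Home: centre 37 mm before the face.
- outer_c (a point): Larger shield cover, same shape: 60 mm wide (x), 90 long (y), 38 high; inside 55 wide, 35 high; about 0.14 kg. Point: middle of its outside, half-way up; y points out of the open front, closed back at y=-45. Starts on the other side of the lane from the smaller cover (which side varies). Home: centre 45 mm before the face, over the smaller cover.
- bar_pivot (a point): Pivot of the clamp bar, on a fixed 12 mm thick, 36 mm high post at x=+62, y=-106 mm in panel_face's frame; point 24 mm above the bench, axes parallel to panel_face's. A 5 mm high foot strip joins post and panel at x=+61 to +73.
- bar (a joint): Clamp bar: steel, 88 mm long from the pivot, 10 wide, 18 to 30 mm above the bench; black upright pin 10 mm thick, 75 mm from the pivot, top at 54 mm. Swings level; angle in rad: 0 shut (stop; points to panel_face -x, across the lane behind the covers), pi/2 points to -y, 2.7 open stop. Turn it anticlockwise seen from above to open. Stiff (0.03 N m), stays where left. Starts 1.9 to 2.5.
- capacitor: Bystander: black upright cylinder 24 mm across, 35 mm high; origin at the middle of its underside.
- jar: Bystander: small closed jar 40 mm across, 50 mm high; origin at the middle of its underside.
- spare_board: Bystander: spare green circuit board 40 x 50 mm, up to 14 mm high; origin at the middle of its underside.
- attenuator: Bystander: stepped brass attenuator standing on end, 24 mm across, 40 mm high; origin at the middle of its underside.
Mind the look-alikes: they are no part of the job. What is shaped like the part that bears inner_c but blue is not meant.

How it is judged:
By the outcome, as a careful person would: the job done as asked, in the order asked, and still so for the second after the job is handed in, with the robot touching nothing.
It also fails if it takes over 72 s, if anything falls off the work surface, if the arm or the gripper's body presses on something with over 40 N, if the wrist force passes 120 N, or if a joint passes its speed limit or range.

ROBOT

A 6-joint arm with a two-finger parallel gripper is mounted at the origin on the work surface. World frame = base frame: x ahead of the robot, y to its left, z up, the work surface at z = 0. Lengths are in m, angles in rad, forces in N, time in s.
With the tool pointing down it reaches from about 0.275 to 0.825 m from the base axis. Payload 4.9 kg.
Tool frame: the origin (TCP) lies at the very end of the fingers, on their centre line; the grasp point (between the pads) lies 19 mm behind it (r.pinch_z is the distance from the TCP to the grasp point, in m); z points along the fingers, y is the line along which they close (so a half turn about z gives the same grasp; the last joint's range is limited). The gripper opens to 85 mm and grips with 20 to 120 N. Pads are 22 mm wide; open, the fingers measure 114 mm over their backs; the gripper's body (76 mm by 85 mm) begins 54 mm behind the grasp point. The pads swing forward as they close: fully open they stand 13 mm farther back than shut.
Start: joints at [1.184, 0.326, -0.193, 1.052, 0, 1.437], TCP at [0.138, 0.533, 0.231] pointing down, gripper open.
Joint ranges: [-2.65, 2.65], [-0.97, 1.79], [-1.3, 1.35], [-1.93, 2.1], [-1.47, 1.37], [-3.14, 3.14]. Speed limits (rad/s): [2.57, 2.57, 3.14, 3.14, 3.14, 3.14].

INTERFACE

Orientations are given as a unit quaternion [x, y, z, w].
In Python, from cell import r gives the robot as it stands.
- The arm moves only by the shell command python3 -m pendant 'ROWS' [FORCE]. ROWS is JSON, a list of rows, each a list of 5 numbers: the closure, from 0 (fully open) to 1 (shut), then the shift along the tool's x, y, z in m, then the turn about the tool's z in rad. A call has 1 to 8 rows; each row is the pose to reach, as a shift and turn from the pose commanded when the call began, along the tool's axes at that moment; what a row does not reach only later rows make up. A row lasts 1/10 s, in which the tool goes at most 50 mm and 8.59 degrees, less where a joint would pass 70% of its speed; a pose out of reach is approached as far as the arm can. A call with a gripper value outside its range is refused whole. The fingers move at their own pace and stop on an object; FORCE is the grip in N (left out, the last holds). Time passes only in rows, so rows that repeat a pose let the fingers close. It gives the time, the measured TCP pose, the force, the opening and the grip force at its end, in the units of the state.
- r.get_state(): the state, without advancing time (a new reading comes with each control period).
- r.camera(name): name is "scene" or "side" or "wrist"; returns the picture (480x640x3 uint8, red, green, blue); there is no depth.
- r.camera_info(name): a dict with "mtx" (3x3 intrinsics, pixels), "position" and "rotation" of the camera in the world. Camera axes: x right, y down, z forward; pixel columns grow to the right and rows downward; lengths in m; the calibration is good to about 2 mm. A picture is of the moment at which its call begins: read the wrist's pose just before it. camera_info takes no time and is no camera call; for the wrist camera it gives the pose at the moment of the call.
- r.finish_job(): hands the job in; it is judged then, once.
The state is a dict: "t": time; "joint_pos": joint angles; "dq": joint speeds; "joint_efforts": joint torques, N m; "eef_pos": TCP position; "eef_rot": TCP orientation; "force": force on the tool from outside, world axes, zero at the start; "torque": the same for the moment, N m; "opening": finger opening in m; "finger_force": force on a finger pad.
Only numpy, scipy, OpenCV 4.12 (cv2) and the standard library are available. Lean on these libraries where they do the work, as an engineer would, in place of code of your own. Each camera call takes 0.05 s, during which the arm holds its last target. There are 200 camera calls.

## Working session

There is one attempt and no reset: what is moved stays moved. The work goes in short steps, Python scripts to look and compute and a shell command to move; the robot and the scene stay as the last step left them, time stands still between calls to the robot, and variables do not carry over. Pictures are saved under pics/ and viewed, at most 10 in all, crops included, and the job is handed in when it is done.

```bash
ls; mkdir -p pics; python3 - <<'E'
from cell import r
import cv2
for n in ("scene","side"):
    im=r.camera(n); cv2.imwrite(f"pics/{n}0.png",im[:,:,::-1]); i=r.camera_info(n); print(n,i)
s=r.get_state(); print(s['t'],s['eef_pos'],s['eef_rot'],s['opening'],r.pinch_z)
E
```

```text
pics
scene {'mtx': array([[554.1099715 ,   0.        , 319.79857932],
       [  0.        , 554.1099715 , 234.41238991],
       [  0.        ,   0.        ,   1.        ]]), 'position': array([1.13085566, 0.21689174, 0.54190904]), 'rotation': array([ 0.45456202,  0.77494259, -0.37772624, -0.22396481])}
side {'mtx': array([[487.02053594,   0.        , 321.27201505],
       [  0.        , 487.02053594, 240.1026263 ],
       [  0.        ,   0.        ,   1.        ]]), 'position': array([ 0.52356508, -0.67848022,  0.37484441]), 'rotation': array([ 0.86504665, -0.03173995,  0.03287663, -0.49960584])}
0.1 [0.13736593 0.53202327 0.23058313] [ 1.26072148e-01  9.92020766e-01 -7.58642145e-04 -1.94243715e-04] 0.08541484397605865 0.0187
```

View pics/scene0.png

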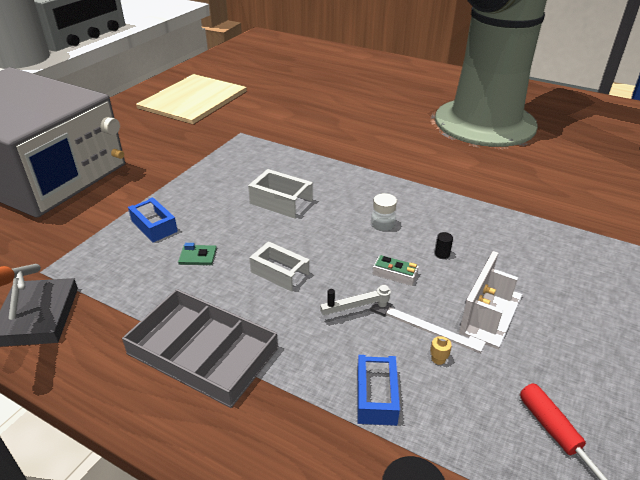

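View pics/side0.png

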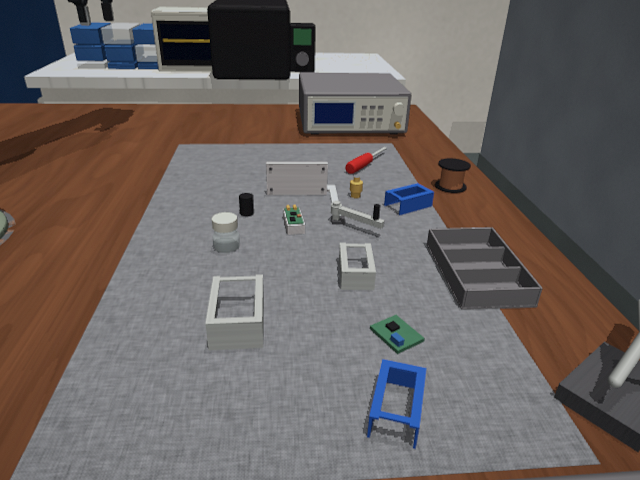

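Scene: the white module is at (396,268), with the small white cover at (279,264) and the large white cover at (281,192). The panel is at (490,300), the bar pivot at (384,290) and the pin at (330,297). Candidates for the inner cover are white (279,264), blue (152,218) and blue (378,388). The blue ones are excluded, so white (279,264) fits.

```bash
cat > h.py <<'E'
from cell import r
import numpy as np, cv2
from scipy.spatial.transform import Rotation as R
def cam(n):
    i=r.camera_info(n); q=np.array(i['rotation']); 
    M=q if q.shape==(3,3) else R.from_quat(q).as_matrix()
    return i['mtx'],np.array(i['position']),M
def p2w(c,uv,z):
    K,p,M=c; d=M@np.linalg.solve(K,[uv[0],uv[1],1]); return p+d*(z-p[2])/d[2]
def w2p(c,X):
    K,p,M=c; v=K@(M.T@(np.array(X)-p)); return v[:2]/v[2]
E
python3 - <<'E'
from h import *
np.set_printoptions(precision=3,suppress=True)
c=cam("side"); s=cam("scene")
for n,uv,z in [("panelL",(267,195),0),("panelR",(327,195),0),("pTL",(266,163),.062),("pTR",(328,163),.062),("mod",(294,215),.02),("pin",(377,206),.054),("piv",(337,210),.036),
 ("inBL",(342,267),.029),("inBR",(373,267),.029),("inFL",(341,244),.029),("inFR",(372,244),.029),
 ("ouBL",(209,318),.038),("ouBR",(264,318),.038),("ouFL",(213,278),.038),("ouFR",(263,278),.038),("jar",(227,248),0)]: print(n,p2w(c,uv,z)[:2])
print('scene')
for n,uv,z in [("mod",(396,262),.02),("pin",(331,291),.054),("piv",(383,288),.036),("in",(279,258),.029),("ou",(281,186),.038),("panelT1",(493,255),.062),("panelT0",(468,305),.062),("jar",(384,225),0),("cap",(443,255),0),("att",(440,360),0)]: print(n,p2w(s,uv,z)[:2])
w=cam("wrist"); print(w); st=r.get_state(); print(st['eef_pos'],R.from_quat(st['eef_rot']).as_matrix())
M=R.from_quat(st['eef_rot']).as_matrix(); print("cam in tool",M.T@(w[1]-st['eef_pos']),'\n',M.T@w[2])
im=cv2.vconcat([cv2.resize(r.camera("scene")[155:325,240:520,::-1],None,fx=2.7,fy=2.7,interpolation=2)]); cv2.imwrite("pics/sc1.png",im)
E
```

```text
panelL [0.505 0.139]
panelR [0.615 0.135]
pTL [0.506 0.138]
pTR [0.615 0.136]
mod [0.55  0.017]
pin [ 0.674 -0.024]
piv [0.617 0.001]
inBL [ 0.606 -0.152]
inBR [ 0.646 -0.154]
inFL [ 0.612 -0.093]
inFR [ 0.656 -0.095]
ouBL [ 0.448 -0.258]
ouBR [ 0.507 -0.261]
ouFL [ 0.444 -0.182]
ouFR [ 0.504 -0.185]
jar [ 0.448 -0.048]
scene
mod [0.547 0.02 ]
pin [ 0.677 -0.017]
piv [0.622 0.031]
in [ 0.631 -0.126]
ou [ 0.481 -0.217]
panelT1 [0.516 0.144]
panelT0 [0.625 0.143]
jar [ 0.449 -0.041]
cap [0.474 0.068]
att [0.669 0.132]
(array([[341.136,   0.   , 322.659],
       [  0.   , 341.136, 240.274],
       [  0.   ,   0.   ,   1.   ]]), array([0.063, 0.551, 0.374]), array([[ 0.25 ,  0.923,  0.292],
       [ 0.968, -0.238, -0.076],
       [-0.001,  0.301, -0.953]]))
[0.137 0.532 0.231] [[-0.968  0.25  -0.001]
 [ 0.25   0.968 -0.001]
 [ 0.    -0.002 -1.   ]]
cam in tool [ 0.077 -0.001 -0.144] 
 [[-0.    -0.953 -0.302]
 [ 1.    -0.     0.001]
 [-0.001 -0.302  0.953]]
```

View pics/sc1.png

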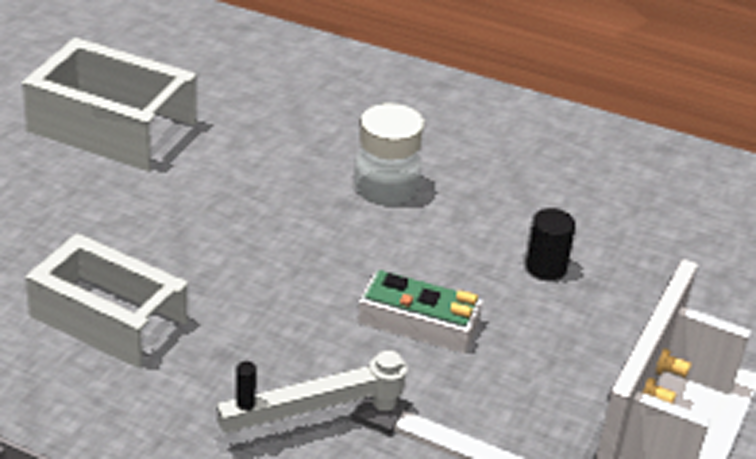

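White (279,264) in the scene image is confirmed as the inner cover. Its shape is the same as the blue ones, and only the colour differs. Next I move the wrist camera over the lane.

```bash
python3 -m pendant '[[0,-0.32,-0.24,0.05,-1.1],[0,-0.32,-0.24,0.05,-1.1],[0,-0.32,-0.24,0.05,-1.1],[0,-0.32,-0.24,0.05,-1.1],[0,-0.32,-0.24,0.05,-1.1],[0,-0.32,-0.24,0.05,-1.1],[0,-0.32,-0.24,0.05,-1.1],[0,-0.32,-0.24,0.05,-1.1]]' 30
python3 - <<'E'
from h import *
s=r.get_state();M=R.from_quat(s['eef_rot']).as_matrix()
print(M.T@(np.array([.56,0,.15])-s['eef_pos']),np.arctan2(M[1,0],M[0,0]))
E
```

```text
t: 0.95
eef_pos: [0.3554, 0.2612, 0.1878]
eef_rot: [-0.388, 0.921, 0.0, 0.0]
force: [1.0, -0.6, 0.6]
opening: 0.0849
finger_force: 0.0
[ 0.04413561 -0.32887775  0.03776821] -2.3436803466042226
```

```bash
python3 -m pendant '[[0,0.045,-0.33,0.037,-0.745],[0,0.045,-0.33,0.037,-0.745],[0,0.045,-0.33,0.037,-0.745],[0,0.045,-0.33,0.037,-0.745],[0,0.045,-0.33,0.037,-0.745],[0,0.045,-0.33,0.037,-0.745],[0,0.045,-0.33,0.037,-0.745],[0,0.045,-0.33,0.037,-0.745]]'
python3 - <<'E'
from h import *
im=r.camera("wrist"); cv2.imwrite("pics/w1.png",im[:,:,::-1])
s=r.get_state();print(s['eef_pos'],s['dq'])
import pickle; pickle.dump(cam("wrist"),open("w1.pkl","wb"))
E
```

```text
t: 1.75
eef_pos: [0.5606, -0.005, 0.1502]
eef_rot: [-0.694, 0.72, -0.001, 0.0]
force: [-0.3, 1.4, -0.5]
opening: 0.0858
finger_force: 0.0
[ 0.56054877 -0.00498458  0.15006868] [ 0.05548006 -0.04193504 -0.05912981  0.01516615  0.02150488  0.04173889]
```

View pics/w1.png

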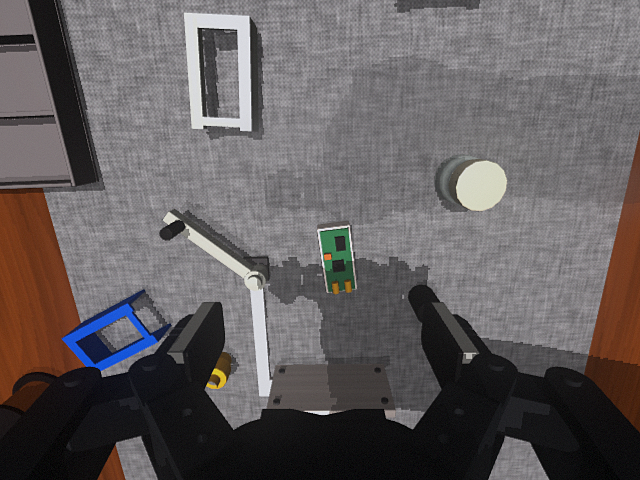

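```bash
cat > m.py <<'E'
from h import *
import pickle
np.set_printoptions(precision=4,suppress=True)
c=pickle.load(open("w1.pkl","rb")); im=cv2.imread("pics/w1.png"); g=im.min(2)
def rect(roi,z,mask,n):
    x0,y0,x1,y1=roi; m=np.zeros(mask.shape,np.uint8); m[y0:y1,x0:x1]=mask[y0:y1,x0:x1]
    k=max(cv2.findContours(m,0,2)[0],key=cv2.contourArea)
    W=np.array([p2w(c,p[0],z)[:2] for p in k])*1000
    (cx,cy),sz,a=cv2.minAreaRect(W.astype(np.float32)); print(n,cx,cy,sz,a,cv2.boundingRect(k))
hsv=cv2.cvtColor(im,cv2.COLOR_BGR2HSV)
rect((175,5,262,140),.029,((g>195)*255).astype(np.uint8),"inner")
gm=((hsv[...,1]>110)&(hsv[...,0]>40)&(hsv[...,0]<90))*255
rect((305,215,370,305),.020,gm.astype(np.uint8),"modgreen")
rect((305,215,370,305),.019,((g>190)*255).astype(np.uint8),"modwhite")
for n,uv,z in [("base",(275,365),0),("base",(388,362),0),("top",(270,409),.062),("top",(395,409),.062),("scr",(282,371),.055),("scr",(383,371),.055),("piv",(255,279),.036),("pin",(170,231),.054)]: print(n,p2w(c,uv,z)[:2]*1000)
E
python3 m.py; python3 -c "
import cv2;im=cv2.imread('pics/w1.png');cv2.imwrite('pics/w1c.png',cv2.resize(im[215:425,240:420],None,fx=2.8,fy=2.8,interpolation=2))"
```

```text
inner 629.708984375 -124.884765625 (74.09269714355469, 43.92966079711914) 85.32669830322266 (184, 13, 67, 118)
modgreen 549.1513061523438 22.084396362304688 (23.170408248901367, 55.40908432006836) 5.499569416046143 (320, 228, 35, 63)
modwhite 550.6275024414062 9.77453327178955 (27.17640495300293, 34.48379135131836) 5.649743556976318 (317, 225, 37, 43)
base [615.2023 141.5612]
base [499.9662 142.2062]
top [610.7908 138.0735]
top [505.2941 141.9511]
scr [599.0465 105.7628]
scr [514.7386 108.8805]
piv [617.8811  29.8655]
pin [672.1208 -18.3935]
```

View pics/w1c.png

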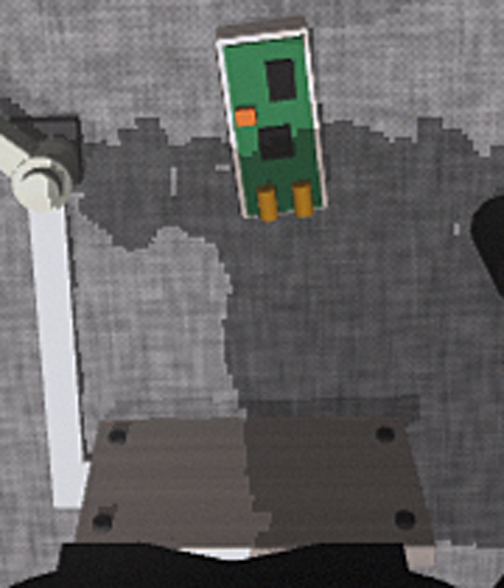

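```bash
python3 - <<'E'
from h import *
import pickle
c=pickle.load(open("w1.pkl","rb")); im=cv2.imread("pics/w1.png"); g=im.min(2).astype(float)
L=[];Rr=[]
for v in range(295,375,4):
    row=g[v,240:290]; b=np.where(row>150)[0]; 
    if len(b): L.append(p2w(c,(240+b[0]-.5,v),.005)[:2]); Rr.append(p2w(c,(240+b[-1]+.5,v),.005)[:2])
for P in (L,Rr):
    P=np.array(P)*1000; k=np.polyfit(P[:,1],P[:,0],1); res=P[:,0]-np.polyval(k,P[:,1]); print("x at y=30,137:",np.polyval(k,[30,137]),"yaw",-k[0],res.std(),len(P))
# panel base edge: darkness gradient
for u in range(285,385,10):
    col=g[345:400,u]; print(u,345+np.argmin(np.diff(cv2.GaussianBlur(col.reshape(-1,1),(1,5),0).ravel()[:30])), end=' ')
sd=r.camera("side")[:,:,::-1]; cv2.imwrite("pics/side1c.png",cv2.resize(sd[150:250,250:390],None,fx=5.6,fy=5.6,interpolation=2))
E
```

```text
x at y=30,137: [626.77851895 637.72196302] yaw -0.10227517821723144 4.028667264760586 20
x at y=30,137: [617.50413458 621.01179501] yaw -0.032781873187805996 1.2414176378078228 20
285 364 295 363 305 352 315 363 325 364 335 357 345 357 355 356 365 356 375 367
```

View pics/side1c.png

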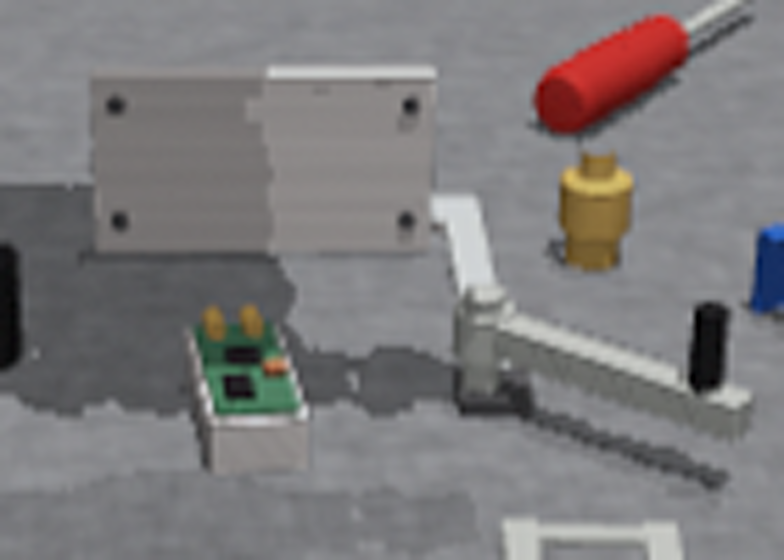

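```bash
cat >> h.py <<'E'
F=np.array([.5595,.138]); YAW=-.033
def lane(x,y): # panel frame mm -> world
    a=YAW; return F+np.array([np.cos(a)*x-np.sin(a)*y,np.sin(a)*x+np.cos(a)*y])/1000
def row(xy,z,yaw):
    s=r.get_state();M=R.from_quat(s['eef_rot']).as_matrix()
    d=M.T@(np.array([*xy,z])-s['eef_pos']); cur=np.arctan2(M[1,0],M[0,0])+np.pi/2
    t=(cur-yaw+np.pi)%(2*np.pi)-np.pi
    print("row",np.round(d,4),"turn",round(t,3),"cur",np.round(s['eef_pos'],4),round(cur,3),"t",s['t'])
E
python3 - <<'E'
from h import *
row((.5504,.0123),.05,.096); row((.5504,.0123),.003,.096); print(lane(0,-30),lane(0,-40),lane(0,-100))
c=cam("side")
for uv,z in [((267.3,195),0),((326.4,194.6),0),((266.6,163.9),.062),((328,163.9),.062)]: print(p2w(c,uv,z))
E
```

```text
row [-0.0148  0.0089  0.1002] turn -0.133 cur [ 0.5588 -0.0028  0.1502] -0.037 t 1.85
row [-0.0148  0.0089  0.1472] turn -0.133 cur [ 0.5588 -0.0028  0.1502] -0.037 t 1.85
[0.55851018 0.10801633] [0.55818024 0.09802178] [0.5562006  0.03805445]
[0.50601409 0.13871302 0.        ]
[ 6.14392747e-01  1.36888544e-01 -5.55111512e-17]
[0.50668418 0.13396023 0.062     ]
[0.61482326 0.13152309 0.062     ]
```

```bash
sed -i 's/^F=.*/F=np.array([.5605,.137]); YAW=-.03/' h.py
python3 -m pendant '[[0.4,-0.014,0.008,0.1,-0.133],[0.4,-0.014,0.008,0.1,-0.133],[0.4,-0.014,0.008,0.1,-0.133],[0.4,-0.014,0.008,0.12,-0.133],[0.4,-0.014,0.008,0.145,-0.133],[0.4,-0.014,0.008,0.145,-0.133]]'
python3 - <<'E'
from h import *
import pickle
pickle.dump(cam("wrist"),open("w2.pkl","wb"))
im=r.camera("wrist"); cv2.imwrite("pics/w2.png",im[:,:,::-1]); row((.551,.011),.003,.096)
E
```

```text
t: 2.45
eef_pos: [0.5488, 0.0143, 0.0056]
eef_rot: [0.742, -0.671, -0.001, 0.001]
force: [-0.9, 0.3, 0.8]
opening: 0.0512
finger_force: 0.0
row [ 0.0032 -0.0009  0.0038] turn 0.005 cur [0.5498 0.014  0.0068] 0.101 t 2.5
```

View pics/w2.png

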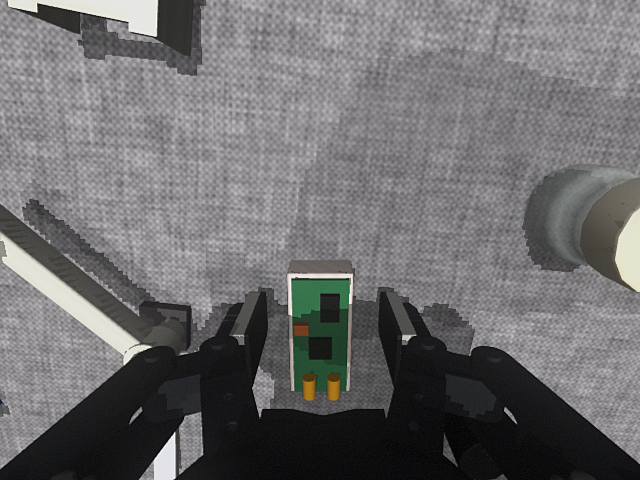

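The module sits between the open pads, centred at column 320 and parallel to them. I'm closing on it.

```bash
python3 -m pendant '[[0.5,0.004,-0.0005,0.003,0],[0.8,0.004,-0.0005,0.003,0],[0.8,0.004,-0.0005,0.003,0],[0.8,0.004,-0.0005,0.003,0],[0.8,0.004,-0.0005,0.003,0],[0.8,0.004,-0.0005,0.003,0]]' 25
python3 - <<'E'
from h import *
s=r.get_state(); print(s['finger_force'],s['opening'],s['force'])
p=s['eef_pos'][:2]
row(lane(0,-75),s['eef_pos'][2],YAW)
E
```

```text
t: 3.1
eef_pos: [0.5528, 0.009, 0.0048]
eef_rot: [0.741, -0.671, 0.001, -0.001]
force: [-1.1, -0.6, 7.4]
opening: 0.0273
finger_force: 25.2
25.233887135982513 0.027282033640814645 [-1.0864822  -0.58871154  7.35206126]
row [-0.0523 -0.0107 -0.    ] turn 0.13 cur [0.5528 0.009  0.0048] 0.1 t 3.1
```

```bash
python3 -m pendant '[[0.8,-0.015,-0.003,-0.001,0.03],[0.8,-0.03,-0.006,-0.001,0.07],[0.8,-0.042,-0.008,-0.001,0.11],[0.8,-0.0523,-0.0107,-0.001,0.13],[0.8,-0.0523,-0.0107,-0.001,0.13],[0.8,-0.0523,-0.0107,-0.001,0.13]]'
python3 - <<'E'
from h import *
import pickle
pickle.dump(cam("wrist"),open("w3.pkl","wb"))
im=r.camera("wrist"); cv2.imwrite("pics/w3.png",im[:,:,::-1]); row(lane(0,-42),.004,YAW); print(r.get_state()['force'])
E
```

```text
t: 3.7
eef_pos: [0.5576, 0.0628, 0.0048]
eef_rot: [-0.697, 0.717, -0.0, 0.001]
force: [0.3, 2.0, 3.9]
opening: 0.0277
finger_force: 25.1
row [-0.0324 -0.0007  0.0008] turn 0.0 cur [0.5575 0.0626 0.0048] -0.03 t 3.75
[-1.13556225  3.06281085  5.10608419]
```

View pics/w3.png

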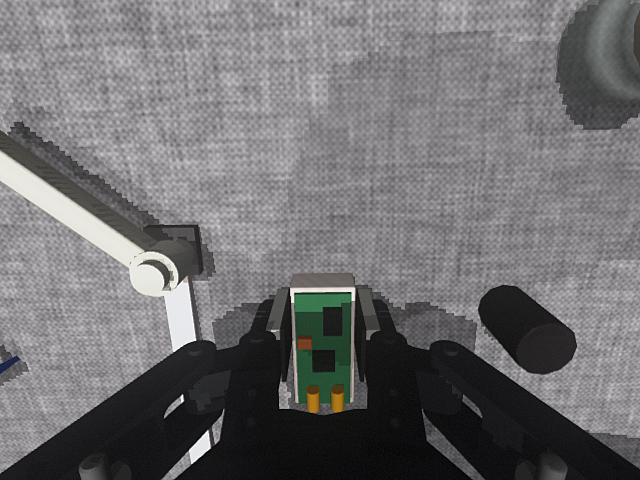

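```bash
python3 - <<'E'
from h import *
import pickle
c=pickle.load(open("w3.pkl","rb")); im=cv2.imread("pics/w3.png"); g=im.min(2).astype(float)
for side in (0,1):
    P=[]
    for v in range(296,338,3):
        b=np.where(g[v,160:215]>165)[0]
        P.append(p2w(c,(160+b[0]-.5 if side==0 else 160+b[-1]+.5,v),.005)[:2])
    P=np.array(P)*1000; k=np.polyfit(P[:,1],P[:,0],1); print("strip x at y 30,60,137",np.polyval(k,[30,60,137]),"yaw",-k[0],(P[:,0]-np.polyval(k,P[:,1])).std())
for z in (.036,.040): print("piv",p2w(c,(152,276),z)*1000)
P=[p2w(c,uv,.019)*1000 for uv in ((291,290),(355,290))]; print("mod back",P)
print(lane(61,-70)*1000,lane(62,-106)*1000, lane(0,-100))
E
```

```text
strip x at y 30,60,137 [628.36640561 632.24948535 642.21605668] yaw -0.12943599133142708 1.5530504386177704
strip x at y 30,60,137 [627.6453739  617.28249514 590.68443965] yaw 0.345429292090596 3.3048853924610637
piv [617.92345028  32.22607334  36.        ]
piv [615.69185119  30.54161442  40.        ]
mod back [array([570.4481176 ,  47.35221024,  19.        ]), array([543.72643531,  48.10831226,  19.        ])]
[619.37286704  65.20177213] [619.29257907  29.18797541] [0.55750045 0.037045  ]
```

```bash
python3 -m pendant '[[0.8,-0.013,-0.0005,0,0],[0.8,-0.024,-0.0005,0,0],[0.8,-0.027,-0.0005,0,0],[0.8,-0.030,-0.0005,0,0],[0.8,-0.032,-0.0005,0,0]]'; python3 -m pendant '[[0.8,-0.002,0,0,0],[0.8,-0.004,0,0,0],[0.8,-0.004,0,0,0]]'
```

```text
t: 4.25
eef_pos: [0.5593, 0.0937, 0.0048]
eef_rot: [-0.696, 0.718, -0.002, -0.0]
force: [0.5, -3.6, 6.5]
opening: 0.0274
finger_force: 25.4
t: 4.55
eef_pos: [0.5594, 0.0965, 0.0048]
eef_rot: [-0.696, 0.718, -0.002, -0.001]
force: [-1.0, -7.1, 6.9]
opening: 0.0273
finger_force: 25.4
```

```bash
python3 -m pendant '[[0.8,-0.002,0,0,0],[0.8,-0.004,0,0,0],[0.8,-0.004,0,0,0],[0.8,-0.004,0,0,0]]'
```

```text
t: 4.95
eef_pos: [0.5591, 0.0971, 0.0047]
eef_rot: [-0.695, 0.719, -0.005, -0.004]
force: [-1.6, -16.0, 8.5]
opening: 0.0272
finger_force: 25.3
```

```bash
python3 -m pendant '[[0.8,0.003,0,0,0],[0.8,0.004,0,0,0],[0.5,0.004,0,0,0],[0.5,0.004,0,0,0],[0.5,0.004,0,0,0],[0.5,0.004,0,-0.04,0],[0.2,0.004,0,-0.09,0],[0.1,0.05,0,-0.13,0]]'
python3 - <<'E'
from h import *
print("spare",p2w(cam("side"),(397,333),.005)); row((.6295,-.138),.14,-.081)
E
```

```text
t: 5.75
eef_pos: [0.5583, 0.0637, 0.1294]
eef_rot: [-0.699, 0.716, -0.0, 0.001]
force: [1.7, -1.2, -0.2]
opening: 0.0703
finger_force: 0.0
spare [ 0.65762491 -0.25623662  0.005     ]
row [ 0.2    -0.076  -0.0107] turn 0.057 cur [0.5583 0.0637 0.1294] -0.024 t 5.75
```

```bash
cat >> h.py <<'E'
def rect(c,im,roi,z,mask,n):
    x0,y0,x1,y1=roi; m=np.zeros(mask.shape,np.uint8); m[y0:y1,x0:x1]=mask[y0:y1,x0:x1]*255
    k=max(cv2.findContours(m,0,2)[0],key=cv2.contourArea)
    W=np.array([p2w(c,p[0],z)[:2] for p in k])*1000
    a=cv2.minAreaRect(W.astype(np.float32)); print(n,np.round(a[0],1),np.round(a[1],1),round(a[2],2),cv2.boundingRect(k)); return a
E
python3 -m pendant '[[0.1,0.05,0,-0.01,0],[0.1,0.05,0,-0.01,0],[0.1,0.05,0,-0.01,0]]'
python3 - <<'E'
from h import *
import pickle
c=cam("wrist"); im=r.camera("wrist")[:,:,::-1].copy(); cv2.imwrite("pics/w4.png",im)
pickle.dump(c,open("w4.pkl","wb"))
hsv=cv2.cvtColor(im,cv2.COLOR_BGR2HSV); H,S,V=cv2.split(hsv)
rect(c,im,(250,200,400,420),.020,(S>110)&(H>40)&(H<90),"mod")
rect(c,im,(100,0,300,250),.029,im.min(2)>195,"inner")
row((.6295,-.138),.14,-.081)
E
```

```text
t: 6.05
eef_pos: [0.5559, 0.01, 0.137]
eef_rot: [-0.696, 0.718, 0.0, 0.0]
force: [-0.4, -0.6, -0.3]
opening: 0.0769
finger_force: 0.0
mod [559.7 110.3] [56.5 22.7] 88.77 (310, 315, 26, 56)
inner [ 630.4 -119.6] [63.4 44. ] 85.36 (167, 0, 72, 108)
row [ 0.1466 -0.0787 -0.0038] turn 0.05 cur [0.5554 0.0109 0.1364] -0.031 t 6.1
```

View pics/w4.png

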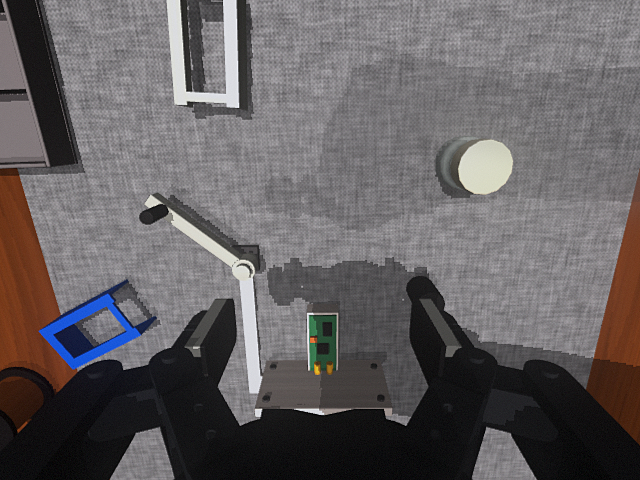

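Module is home. It runs from rows 312 to 372 at column 323, in line with the panel (mid-column about 324) and touching it. The inner cover was re-measured at (630,-125) mm. Next I go to it.

```bash
sed -i 's/^F=.*/F=np.array([.5605,.140]); YAW=-.03/' h.py
python3 -m pendant '[[0.05,0.147,-0.078,0,0.05],[0.05,0.147,-0.078,0,0.05],[0.05,0.147,-0.078,0,0.05],[0.05,0.147,-0.078,0,0.05],[0.05,0.147,-0.078,0.05,0.05],[0.05,0.147,-0.078,0.09,0.05],[0.05,0.147,-0.078,0.09,0.05]]'
python3 - <<'E'
from h import *
c=cam("wrist"); im=r.camera("wrist")[:,:,::-1].copy(); cv2.imwrite("pics/w5.png",im)
m=im.min(2)>195
rect(c,im,(180,150,460,470),.029,m,"inner"); row((.629,-.139),.006,-.081)
E
```

```text
t: 6.8
eef_pos: [0.624, -0.1352, 0.0397]
eef_rot: [-0.679, 0.734, 0.006, -0.003]
force: [-0.4, 0.2, -0.6]
opening: 0.081
finger_force: 0.0
inner [650.4 -93. ] [8.4 7.5] 84.91 (273, 363, 15, 14)
row [ 0.0029 -0.0033  0.0371] turn 0.003 cur [ 0.6262 -0.1359  0.0431] -0.078 t 6.85
```

```bash
python3 -m pendant '[[0.05,0.003,-0.003,0.02,0.003],[0.05,0.003,-0.003,0.037,0.003],[0.3,0.003,-0.003,0.037,0.003],[0.6,0.003,-0.003,0.037,0.003],[0.6,0.003,-0.003,0.037,0.003],[0.6,0.003,-0.003,0.037,0.003],[0.6,0.003,-0.003,0.037,0.003]]' 25
python3 - <<'E'
from h import *
import pickle
c=cam("wrist"); im=r.camera("wrist")[:,:,::-1].copy(); cv2.imwrite("pics/w5.png",im); pickle.dump(c,open("w5.pkl","wb"))
row(lane(0,-260),.006,YAW);row(lane(0,-160),.006,YAW)
E
```

```text
t: 7.55
eef_pos: [0.6336, -0.1418, 0.0121]
eef_rot: [-0.677, 0.736, -0.001, 0.001]
force: [-0.5, 1.3, 6.3]
opening: 0.0433
finger_force: 26.8
row [-0.0152  0.0825  0.0058] turn -0.053 cur [ 0.6336 -0.1418  0.0121] -0.083 t 7.6
row [-0.115   0.0878  0.0058] turn -0.053 cur [ 0.6336 -0.1418  0.0121] -0.083 t 7.6
```

```bash
python3 -m pendant '[[0.6,-0.005,0.025,-0.002,-0.02],[0.6,-0.008,0.05,-0.002,-0.04],[0.6,-0.015,0.0805,-0.002,-0.053],[0.6,-0.045,0.083,-0.002,-0.053],[0.6,-0.08,0.086,-0.002,-0.053],[0.6,-0.115,0.0878,-0.002,-0.053],[0.6,-0.115,0.0878,-0.002,-0.053],[0.6,-0.115,0.0878,-0.002,-0.053]]'
python3 - <<'E'
from h import *
import pickle
c=cam("wrist"); im=r.camera("wrist")[:,:,::-1].copy(); cv2.imwrite("pics/w6.png",im); pickle.dump(c,open("w6.pkl","wb"))
row(lane(0,-160),.01,YAW); row(lane(0,-70),.01,YAW); print(r.get_state()['force'])
a=rect(c,im,(230,200,420,420),.029,im.min(2)>150,"inner")
E
```

```text
t: 8.4
eef_pos: [0.5546, -0.0193, 0.0124]
eef_rot: [-0.697, 0.717, -0.001, 0.0]
force: [0.5, 0.0, -1.8]
opening: 0.0436
finger_force: 25.8
row [-0.0002 -0.001   0.0023] turn 0.0 cur [ 0.5547 -0.0201  0.0123] -0.03 t 8.45
row [-0.0902 -0.001   0.0023] turn 0.0 cur [ 0.5547 -0.0201  0.0123] -0.03 t 8.45
[ 0.04935784 -0.00073982 -0.3660959 ]
inner [554.4 -31. ] [16.2 44.5] 89.45 (268, 282, 110, 37)
```

```bash
python3 -m pendant '[[0.6,-0.025,-0.001,0.001,0],[0.6,-0.05,-0.001,0.001,0],[0.6,-0.07,-0.001,0.001,0],[0.6,-0.09,-0.001,0.001,0],[0.6,-0.097,-0.001,0.001,0],[0.6,-0.1,-0.001,0.001,0]]'; python3 -m pendant '[[0.6,-0.002,0,0,0],[0.6,-0.005,0,0,0],[0.6,-0.007,0,0,0],[0.6,-0.007,0,0,0]]'
```

```text
t: 9.05
eef_pos: [0.5599, 0.0786, 0.012]
eef_rot: [-0.696, 0.718, -0.002, 0.0]
force: [-0.1, -4.8, 6.6]
opening: 0.0434
finger_force: 26.7
t: 9.45
eef_pos: [0.5601, 0.085, 0.012]
eef_rot: [-0.696, 0.718, -0.002, 0.0]
force: [-0.7, -2.5, 6.1]
opening: 0.0437
finger_force: 26.6
```

```bash
python3 -m pendant '[[0.6,-0.003,0,0,0],[0.6,-0.005,0,0,0],[0.6,-0.007,0,0,0],[0.6,-0.007,0,0,0]]'
```

```text
t: 9.85
eef_pos: [0.5603, 0.0873, 0.012]
eef_rot: [-0.695, 0.719, -0.005, -0.003]
force: [-0.4, -16.6, 6.5]
opening: 0.0437
finger_force: 26.8
```

```bash
sed -i 's/^F=.*/F=np.array([.5605,.1415]); YAW=-.03/' h.py
python3 -m pendant '[[0.6,0.005,0,-0.0,0],[0.6,0.006,0,0,0],[0.3,0.006,0,0,0],[0.3,0.006,0,0,0],[0.3,0.006,0,0,0],[0.3,0.006,0,-0.04,0],[0.2,0.006,0,-0.09,0],[0.1,0.05,0,-0.13,0]]'
python3 - <<'E'
from h import *
row((.477,-.245),.16,0.0)
E
```

```text
t: 10.65
eef_pos: [0.5582, 0.0536, 0.137]
eef_rot: [-0.698, 0.716, -0.0, 0.001]
force: [1.7, -0.4, 0.1]
opening: 0.0771
finger_force: 0.0
row [ 0.3005  0.0738 -0.0236] turn -0.024 cur [0.5582 0.0536 0.137 ] -0.024 t 10.65
```

```bash
python3 -m pendant '[[0,0.05,0,0,0],[0,0.05,0,0,0],[0,0.05,0,0,0]]'
python3 - <<'E'
from h import *
c=cam("wrist"); im=r.camera("wrist")[:,:,::-1].copy(); cv2.imwrite("pics/w7.png",im)
rect(c,im,(270,250,390,405),.029,im.min(2)>120,"inner"); row((.477,-.245),.16,0.0)
E
python3 -m pendant '[[0,0.25,0.07,-0.024,-0.02],[0,0.25,0.07,-0.024,-0.02],[0,0.25,0.07,-0.024,-0.02],[0,0.25,0.07,-0.024,-0.02],[0,0.25,0.07,-0.024,-0.02],[0,0.25,0.07,-0.024,-0.02],[0,0.25,0.07,-0.024,-0.02],[0,0.25,0.07,-0.024,-0.02]]'
python3 - <<'E'
from h import *
c=cam("wrist"); im=r.camera("wrist")[:,:,::-1].copy(); cv2.imwrite("pics/w8.png",im)
rect(c,im,(200,120,480,440),.038,im.min(2)>190,"outer"); row((.477,-.25),.05,0.0)
E
```

```text
t: 10.95
eef_pos: [0.5555, 0.0, 0.1343]
eef_rot: [-0.695, 0.719, 0.0, -0.0]
force: [-0.2, 0.7, -0.1]
opening: 0.0856
finger_force: 0.0
inner [571.7  95.4] [89.9 65.5] 87.98 (270, 299, 77, 92)
row [ 0.2483  0.0707 -0.0261] turn -0.031 cur [0.5553 0.001  0.134 ] -0.031 t 11.0
t: 11.8
eef_pos: [0.4784, -0.2449, 0.1578]
eef_rot: [-0.704, 0.71, 0.001, 0.0]
force: [0.5, 0.7, -0.8]
opening: 0.0858
finger_force: 0.0
outer [ 500.2 -234.4] [ 8.1 42.2] 0.58 (291, 221, 12, 50)
row [0.0056 0.0014 0.1078] turn -0.008 cur [ 0.4785 -0.2446  0.1578] -0.008 t 11.85
```

```bash
python3 - <<'E'
from h import *
im=cv2.imread("pics/w8.png"); c=cam("wrist"); g=im.min(2)
for t in (120,140,150,160,170,180):
    m=cv2.morphologyEx(((g>t)*255).astype(np.uint8),cv2.MORPH_OPEN,np.ones((4,4)))
    m[:100]=0; m[440:]=0; m[:,:200]=0;m[:,470:]=0
    k=max(cv2.findContours(m,0,2)[0],key=cv2.contourArea); print(t,cv2.boundingRect(k),cv2.minAreaRect(np.array([p2w(c,p[0],.038)[:2]*1000 for p in k],np.float32)))
for u in (290,300,320,340,350): print(u,g[150:330:4,u].tolist())
for v in (215,240,260): print(v,g[v,250:400:4].tolist())
E
```

```text
120 (200, 100, 270, 321) ((467.8478698730469, -201.52703857421875), (230.93569946289062, 288.6214599609375), 1.0903425216674805)
140 (291, 210, 77, 62) ((473.43609619140625, -238.07386779785156), (61.035823822021484, 51.80794906616211), 0.2407376766204834)
150 (291, 210, 76, 62) ((473.625732421875, -238.15219116210938), (60.585060119628906, 51.34809112548828), 1.048326849937439)
160 (291, 210, 76, 62) ((473.625732421875, -238.15219116210938), (60.585060119628906, 51.34809112548828), 1.048326849937439)
170 (291, 210, 76, 62) ((473.5848693847656, -238.13609313964844), (60.38563537597656, 51.343360900878906), 1.0109028816223145)
180 (291, 211, 13, 61) ((499.5162048339844, -237.67970275878906), (8.295675277709961, 51.29048156738281), 0.6044787168502808)
290 [123, 127, 140, 139, 139, 119, 121, 128, 115, 111, 102, 110, 114, 118, 120, 198, 184, 185, 176, 168, 135, 113, 115, 139, 117, 125, 135, 84, 87, 85, 82, 77, 84, 77, 78, 82, 82, 83, 141, 130, 129, 121, 140, 146, 144]
300 [142, 134, 133, 137, 141, 142, 139, 125, 132, 125, 130, 116, 115, 77, 79, 205, 181, 181, 193, 222, 225, 219, 219, 216
[... 618 characters left out ...]
87, 177, 120, 123, 128, 129, 134, 144, 131, 145, 146, 145, 81, 84, 81, 83, 83, 67, 76, 74, 78, 75, 102, 123, 84, 86, 73, 74, 71]
215 [143, 145, 141, 130, 129, 143, 140, 150, 142, 132, 186, 183, 177, 184, 185, 188, 216, 186, 189, 187, 185, 186, 186, 188, 184, 185, 185, 189, 175, 120, 105, 100, 117, 120, 109, 115, 115, 117]
240 [126, 139, 130, 117, 132, 145, 134, 148, 133, 128, 120, 213, 210, 85, 74, 113, 127, 138, 138, 134, 130, 127, 143, 144, 141, 135, 96, 214, 211, 135, 134, 120, 125, 129, 135, 125, 126, 121]
260 [123, 121, 127, 143, 142, 128, 128, 126, 141, 126, 89, 215, 211, 145, 65, 128, 139, 146, 132, 120, 115, 132, 117, 75, 87, 88, 91, 210, 209, 71, 128, 132, 119, 118, 143, 95, 92, 65]
```

```bash
python3 -m pendant '[[0,-0.001,0.005,0.04,-0.025],[0,-0.001,0.005,0.08,-0.025],[0,-0.001,0.005,0.12,-0.025],[0,-0.001,0.005,0.146,-0.025],[0,-0.001,0.005,0.148,-0.025],[0.3,-0.001,0.005,0.148,-0.025],[0.45,-0.001,0.005,0.148,-0.025],[0.45,-0.001,0.005,0.148,-0.025]]' 25; python3 -m pendant '[[0.45,0,0,0,0],[0.45,0,0,0,0],[0.45,0,0,0,0]]'
python3 - <<'E'
from h import *
c=cam("wrist"); im=r.camera("wrist")[:,:,::-1].copy(); cv2.imwrite("pics/w9.png",im)
g=im.min(2)
for t in (110,140,170):
    m=cv2.morphologyEx(((g>t)*255).astype(np.uint8),cv2.MORPH_OPEN,np.ones((3,3)))
    m[:200]=0; m[440:]=0; m[:,:230]=0;m[:,410:]=0
    k=max(cv2.findContours(m,0,2)[0],key=cv2.contourArea); print(t,cv2.boundingRect(k),cv2.minAreaRect(np.array([p2w(c,p[0],.038)[:2]*1000 for p in k],np.float32)))
row(lane(0,-375),.013,YAW);row(lane(0,-190),.013,YAW);row(lane(0,-71),.013,YAW)
E
```

```text
t: 12.65
eef_pos: [0.4747, -0.2461, 0.0121]
eef_rot: [0.713, -0.702, 0.001, -0.0]
force: [-1.2, 0.5, -1.9]
opening: 0.0599
finger_force: 27.8
t: 12.95
eef_pos: [0.4746, -0.2462, 0.012]
eef_rot: [0.712, -0.702, 0.001, -0.001]
force: [1.0, 1.6, 6.6]
opening: 0.0592
finger_force: 28.8
110 (230, 200, 180, 85) ((475.04852294921875, -287.3074035644531), (30.20469093322754, 67.42522430419922), 85.56107330322266)
140 (244, 294, 158, 33) ((474.8215637207031, -258.32666015625), (60.49415588378906, 13.901009559631348), 0.9485391974449158)
170 (244, 294, 158, 33) ((474.83447265625, -258.3264465332031), (60.3465576171875, 13.901009559631348), 0.9485391974449158)
row [-0.0117 -0.0749 -0.0008] turn 0.045 cur [ 0.4745 -0.2462  0.012 ] 0.015 t 13.0
row [-0.1965 -0.0832 -0.001 ] turn 0.045 cur [ 0.4745 -0.2462  0.012 ] 0.015 t 13.0
row [-0.3154 -0.0886 -0.0011] turn 0.045 cur [ 0.4745 -0.2462  0.012 ] 0.015 t 13.0
```

```bash
python3 -m pendant '[[0.45,-0.003,-0.025,-0.001,0.015],[0.45,-0.006,-0.05,-0.001,0.03],[0.45,-0.0117,-0.0745,-0.001,0.045],[0.45,-0.045,-0.0765,-0.001,0.045],[0.45,-0.085,-0.0783,-0.001,0.045],[0.45,-0.125,-0.08,-0.001,0.045],[0.45,-0.165,-0.082,-0.001,0.045],[0.45,-0.1965,-0.0832,-0.001,0.045]]'
python3 -m pendant '[[0.45,0,0,0,0],[0.45,0,0,0,0]]'
python3 - <<'E'
from h import *
c=cam("wrist"); im=r.camera("wrist")[:,:,::-1].copy(); cv2.imwrite("pics/w10.png",im)
row(lane(0,-190),.012,YAW);row(lane(0,-71),.012,YAW)
rect(c,im,(230,240,410,440),.038,im.min(2)>150,"outer")
E
```

```text
t: 13.8
eef_pos: [0.5536, -0.0463, 0.012]
eef_rot: [-0.697, 0.717, -0.0, 0.0]
force: [-0.2, -0.1, -1.6]
opening: 0.0592
finger_force: 27.9
t: 14.0
eef_pos: [0.5539, -0.0474, 0.012]
eef_rot: [-0.697, 0.717, -0.0, 0.0]
force: [-0.5, 1.9, 2.4]
opening: 0.0593
finger_force: 28.2
row [ 0.0003 -0.0008 -0.0001] turn -0.0 cur [ 0.554  -0.0481  0.0119] -0.03 t 14.05
row [-0.1187 -0.0008 -0.    ] turn -0.0 cur [ 0.554  -0.0481  0.0119] -0.03 t 14.05
outer [553.7 -59.8] [13.4 60.5] 88.38 (244, 294, 159, 32)
```

View pics/w10.png

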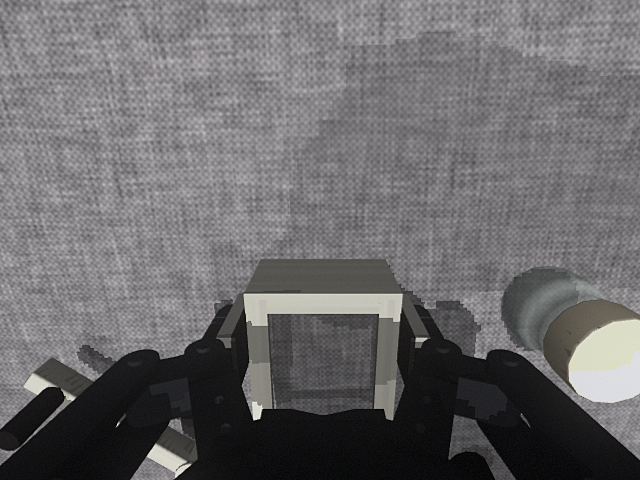

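The large cover is gripped square, with its back edge at row 294 and columns 245-402. The bar at lower left stays clear of the finger. I'm sliding it over the inner cover.

```bash
python3 -m pendant '[[0.45,-0.025,-0.001,0,0],[0.45,-0.05,-0.001,0,0],[0.45,-0.07,-0.001,0,0],[0.45,-0.09,-0.001,0,0],[0.45,-0.105,-0.001,0,0],[0.45,-0.112,-0.001,0,0],[0.45,-0.115,-0.001,0,0]]'; python3 -m pendant '[[0.45,-0.002,0,0,0],[0.45,-0.005,0,0,0],[0.45,-0.007,0,0,0],[0.45,-0.007,0,0,0]]'
```

```text
t: 14.75
eef_pos: [0.5588, 0.0662, 0.012]
eef_rot: [-0.696, 0.718, -0.001, -0.0]
force: [0.3, -3.8, 5.0]
opening: 0.0599
finger_force: 28.7
t: 15.15
eef_pos: [0.5589, 0.0704, 0.0119]
eef_rot: [-0.696, 0.718, -0.003, -0.002]
force: [-0.5, -10.4, 5.7]
opening: 0.0595
finger_force: 28.7
```

```bash
python3 -m pendant '[[0.45,-0.002,0,0,0],[0.45,-0.004,0,0,0],[0.45,-0.005,0,0,0],[0.45,-0.005,0,0,0]]'; python3 -m pendant '[[0.45,0.008,0,0,0],[0.45,0.009,0,0,0],[0.2,0.009,0,0,0],[0.2,0.009,0,0,0],[0.2,0.009,0,0,0],[0.2,0.009,0,-0.04,0],[0.2,0.009,0,-0.09,0],[0.2,0.06,0,-0.13,0]]'; python3 -m pendant '[[0.2,0.05,0,0,0],[0.2,0.06,0,0,0],[0.2,0.06,0,0,0]]'
python3 - <<'E'
from h import *
c=cam("wrist"); im=r.camera("wrist")[:,:,::-1].copy(); cv2.imwrite("pics/w11.png",im)
import pickle; pickle.dump(c,open("w11.pkl","wb"))
for t in (130,150,170,190):
    rect(c,im,(275,240,385,405),.038,cv2.morphologyEx((im.min(2)>t).astype(np.uint8),cv2.MORPH_OPEN,np.ones((3,3))),"outer")
    rect(c,im,(130,130,262,300),.030,cv2.morphologyEx((im.min(2)>t).astype(np.uint8),cv2.MORPH_OPEN,np.ones((3,3))),"bar")
row((.6,0),.1,0)
E
```

```text
t: 15.55
eef_pos: [0.5593, 0.071, 0.0119]
eef_rot: [-0.695, 0.719, -0.006, -0.005]
force: [-0.9, -21.4, 4.6]
opening: 0.0596
finger_force: 29.4
t: 16.35
eef_pos: [0.5579, 0.0337, 0.135]
eef_rot: [-0.699, 0.715, -0.0, 0.001]
force: [1.7, -1.1, 0.4]
opening: 0.0683
finger_force: 0.0
t: 16.65
eef_pos: [0.5549, -0.0306, 0.1321]
eef_rot: [-0.695, 0.719, 0.0, -0.0]
force: [-0.2, 0.7, -0.1]
opening: 0.0682
finger_force: 0.0
outer [585.2  72.1] [83.6 29.7] 77.12 (275, 317, 39, 88)
bar [655.1   2.4] [ 9.8 47.3] 48.58 (174, 263, 51, 37)
outer [578.1  81.4] [65.8 21. ] 87.65 (286, 338, 27, 67)
bar [655.1   2.4] [ 9.6 47.3] 48.38 (174, 263, 51, 37)
outer [578.4  81.8] [65.4 20.2] 86.29 (287, 339, 26, 66)
bar [653.9   3.4] [ 9.3 44.2] 48.55 (176, 266, 49, 34)
outer [579.1  81.8] [65.3 18.6] 86.29 (287, 339, 24, 66)
bar [653.9   3.4] [ 8.8 44.2] 48.56 (177, 266, 48, 34)
row [-0.0307 -0.0445  0.0317] turn -0.031 cur [ 0.5546 -0.0293  0.1317] -0.031 t 16.7
```

```bash
python3 - <<'E'
from h import *
im=cv2.imread("pics/w11.png")
import pickle; c=pickle.load(open("w11.pkl","rb"))
g=im.max(2); m=g<50; print(w2p(c,[.675,-.017,.054]))
u,v=map(int,w2p(c,[.675,-.017,.054])); k=np.argwhere(m[v-30:v+30,u-30:u+30])+[v-30,u-30]
for z in (.054,): print("dark bbox",k.min(0),k.max(0),"centroid",k.mean(0))
n,l,st,ce=cv2.connectedComponentsWithStats(m[v-40:v+40,u-40:u+40].astype(np.uint8))
print(st[1:],ce[1:]+[u-40,v-40])
row((.675,-.017),.1,YAW); row((.675,-.017),.036,YAW)
E
```

```text
[153.06289502 274.40874738]
dark bbox [258 146] [281 172] centroid [269.42977528 159.01123596]
[[ 33  24  27  24 356]] [[159.01123596 269.42977528]]
row [-0.0161 -0.12    0.0316] turn -0.001 cur [ 0.5546 -0.0293  0.1317] -0.031 t 16.7
row [-0.016  -0.1201  0.0956] turn -0.001 cur [ 0.5546 -0.0293  0.1317] -0.031 t 16.7
```

```bash
python3 -m pendant '[[0.3,-0.016,-0.12,0.03,0],[0.3,-0.016,-0.12,0.03,0],[0.3,-0.016,-0.12,0.03,0],[0.3,-0.016,-0.12,0.05,0],[0.3,-0.016,-0.12,0.094,0],[0.3,-0.016,-0.12,0.094,0],[0.3,-0.016,-0.12,0.094,0],[0.95,-0.016,-0.12,0.094,0]]' 20; python3 -m pendant '[[0.95,0,0,0,0],[0.95,0,0,0,0],[0.95,0,0,0,0],[0.95,0,0,0,0],[0.95,0,0,0,0]]'
python3 - <<'E'
from h import *
s=r.get_state(); p=s['eef_pos']; P=lane(62,-106); d=p[:2]-P; a=np.arctan2(d[1],d[0]); print("pos",p,"r",np.hypot(*d),"ang",np.degrees(a),"bar",(np.degrees(a)-180-np.degrees(YAW))%360, s['force'])
M=R.from_quat(s['eef_rot']).as_matrix()
R0=np.hypot(*d)
a1=np.pi+YAW-2*np.pi
out=[]
for f in np.linspace(0,1,17)[1:]:
    b=a+(a1-.03-a)*f; q=P+.075*np.array([np.cos(b),np.sin(b)]); out.append((M.T@np.array([*(q-p[:2]),0]))[:2])
print(np.round(out,4).tolist())
E
```

```text
t: 17.5
eef_pos: [0.6766, -0.0162, 0.04]
eef_rot: [-0.697, 0.717, -0.001, 0.001]
force: [1.0, 1.0, 0.9]
opening: 0.0467
finger_force: 0.0
t: 18.0
eef_pos: [0.6763, -0.017, 0.0399]
eef_rot: [-0.696, 0.718, -0.001, 0.001]
force: [-1.9, 0.7, 5.9]
opening: 0.0088
finger_force: 19.7
pos [ 0.67629232 -0.01697524  0.03985582] r 0.07626094774058952 ang -41.63173164074816 bar 140.0871417446443 [-1.85742715  0.6615594   5.9198216 ]
[[0.0075, 0.0091], [0.0144, 0.0183], [0.0199, 0.0286], [0.0236, 0.0395], [0.0257, 0.0509], [0.026, 0.0625], [0.0245, 0.074], [0.0212, 0.0851], [0.0162, 0.0956], [0.0097, 0.1052], [0.0018, 0.1137], [-0.0073, 0.1209], [-0.0174, 0.1265], [-0.0282, 0.1306], [-0.0396, 0.1329], [-0.0512, 0.1335]]
```

```bash
python3 -m pendant '[[0.95,0.0075,0.009,0,0],[0.95,0.0144,0.0183,0,0],[0.95,0.02,0.0286,0,0],[0.95,0.0236,0.0395,0,0],[0.95,0.0257,0.051,0,0],[0.95,0.026,0.0625,0,0],[0.95,0.0245,0.074,0,0],[0.95,0.0212,0.085,0,0]]'
python3 - <<'E'
from h import *
s=r.get_state(); p=s['eef_pos']; P=lane(62,-106); d=p[:2]-P; a=np.arctan2(d[1],d[0]); print("r",np.hypot(*d),"bar",(np.degrees(a)-180-np.degrees(YAW))%360, s['force'],s['opening'])
E
```

```text
t: 18.8
eef_pos: [0.5907, -0.0368, 0.0396]
eef_rot: [-0.696, 0.718, -0.002, 0.001]
force: [0.7, -2.1, 5.8]
opening: 0.0088
finger_force: 20.2
r 0.0761061504393122 bar 69.62402780509404 [ 0.70410139 -2.07529919  5.76305986] 0.008753035345717995
```

```bash
python3 -m pendant '[[0.95,-0.005,0.0106,0,0],[0.95,-0.0115,0.0202,0,0],[0.95,-0.0194,0.0287,0,0],[0.95,-0.0285,0.0359,0,0],[0.95,-0.0386,0.0415,0,0],[0.95,-0.0494,0.0456,0,0],[0.95,-0.0608,0.0479,0,0],[0.95,-0.0724,0.0485,0,0]]'; python3 -m pendant '[[0.95,-0.002,0,0,0],[0.95,-0.004,0,0,0],[0.95,-0.004,0,0,0]]'
python3 - <<'E'
from h import *
s=r.get_state(); p=s['eef_pos']; P=lane(62,-106); d=p[:2]-P; a=np.arctan2(d[1],d[0]); print("r",np.hypot(*d),"bar",(np.degrees(a)-180-np.degrees(YAW)), s['force'],s['opening'])
E
```

```text
t: 19.6
eef_pos: [0.5442, 0.0371, 0.0392]
eef_rot: [-0.696, 0.718, -0.002, -0.0]
force: [2.4, -19.9, 5.0]
opening: 0.0084
finger_force: 20.4
t: 19.9
eef_pos: [0.5443, 0.0377, 0.0391]
eef_rot: [-0.695, 0.719, -0.004, -0.003]
force: [1.2, -13.0, 6.9]
opening: 0.0089
finger_force: 20.7
r 0.07509852986156097 bar -1.35700272204079 [  1.19643789 -12.97728138   6.85484161] 0.00892092656183769
```

```bash
python3 -m pendant '[[0.95,0.004,0,0,0],[0.95,0.004,0,0,0],[0.5,0.004,0,0,0],[0.5,0.004,0,0,0],[0.5,0.004,0,0,0],[0.5,0.004,0,-0.04,0],[0.5,0.004,0,-0.09,0],[0.5,0.004,0,-0.14,0]]'; python3 -m pendant '[[0.5,0.05,0,0,0],[0.5,0.1,0,0,0],[0.5,0.12,0,0,0],[0.5,0.12,0,0,0]]'
python3 - <<'E'
from h import *
c=cam("wrist"); im=r.camera("wrist")[:,:,::-1].copy(); cv2.imwrite("pics/w12.png",im)
g=im.min(2); print(r.get_state()['eef_pos'])
for n,X in [("pin",[*lane(-13,-106),.054]),("piv",[*lane(62,-106),.036]),("outbackL",[*lane(30,-90),.038]),("outbackR",[*lane(-30,-90),.038]),("barmid",[*lane(20,-106),.03]),("basemid",[*lane(0,0),0])]: print(n,w2p(c,X))
# pin
u,v=map(int,w2p(c,[*lane(-13,-106),.054]))
n,l,st,ce=cv2.connectedComponentsWithStats((im.max(2)[v-40:v+40,u-40:u+40]<50).astype(np.uint8)); print(st[1:]+[u-40,v-40,0,0,0])
# bar edges per column (row ranges bright) and outer cover rows
for x in (40,30,20,10,0):
    u,v=map(int,w2p(c,[*lane(x,-106),.03])); print(x,u,v,g[v-14:v+40:2,u].tolist())
for cn in ("scene","side"):
    cv2.imwrite(f"pics/{cn}9.png",r.camera(cn)[:,:,::-1])
    cc=cam(cn); i2=cv2.imread(f"pics/{cn}9.png")
    for th in (0,.05,.1,.15):
        b=np.pi+YAW+th; X=lane(62,-106)+.075*np.array([np.cos(b),np.sin(b)]); print(cn,th,w2p(cc,[*X,.044]))
    u,v=map(int,w2p(cc,[*lane(-13,-106),.044])); k=np.argwhere(i2[v-15:v+16,u-20:u+21].max(2)<60)+[v-15,u-20]; print("dark centre (u,v)",k.mean(0)[::-1],len(k))
E
```

```text
t: 20.7
eef_pos: [0.5424, 0.0384, 0.179]
eef_rot: [-0.696, 0.718, 0.001, -0.001]
force: [0.8, -0.6, 0.1]
opening: 0.0429
finger_force: 0.0
t: 21.1
eef_pos: [0.5397, -0.0842, 0.1781]
eef_rot: [-0.695, 0.719, 0.0, -0.0]
force: [0.2, 1.5, 0.0]
opening: 0.0432
finger_force: 0.0
[ 0.53952653 -0.08254316  0.17790271]
pin [322.25564785 357.32064195]
piv [245.30337602 345.99105626]
outbackL [278.59727086 361.08912065]
outbackR [339.6536048  360.86724757]
barmid [288.98317186 342.22096578]
basemid [311.60911398 405.44377598]
[[317 337  11  24 221]
 [289 367   6   1   6]
 [296 376   2  10  11]
 [331 377   1  10  10]
 [311 380   8  11  77]
 [297 387   1   5   5]
 [297 393   1   2   2]
 [311 396   5   1   5]]
40 268 342 [30, 30, 28, 28, 27, 25, 27, 29, 25, 23, 24, 23, 27, 25, 22, 24, 25, 22, 14, 12, 47, 110, 151, 142, 145, 127, 123]
30 278 342 [71, 91, 76, 73, 69, 167, 204, 204, 204, 199, 139, 132, 136, 142, 144, 138, 131, 131, 133, 132, 146, 151, 131, 130, 122, 131, 124]
20 288 342 [68, 81, 72, 72, 71, 182, 203, 206, 205, 159, 74, 75, 78, 79, 76, 73, 223, 205, 203, 195, 138, 144, 174, 174, 173, 174, 221]
10 299 342 [62, 70, 87, 72, 68, 192, 205, 205, 203, 145, 72, 75, 75, 76, 79, 76, 225, 208, 208, 197, 109, 206, 210, 209, 112, 126, 130]
0 309 342 [73, 86, 68, 75, 69, 203, 201, 202, 205, 113, 75, 74, 75, 76, 77, 74, 227, 210, 209, 196, 127, 207, 210, 205, 41, 63, 63]
scene 0 [408.84851491 251.71147372]
scene 0.05 [406.36730676 250.87102727]
scene 0.1 [403.84709421 250.10812025]
scene 0.15 [401.2930798  249.42387874]
dark centre (u,v) [406.62 252.62] 100
side 0 [289.94733385 196.47311899]
side 0.05 [290.0112697 197.460658 ]
side 0.1 [290.19340751 198.4537237 ]
side 0.15 [290.49474561 199.44979553]
dark centre (u,v) [290.34 197.74] 100
```

```bash
python3 - <<'E'
from h import *
row(lane(-13,-137),.05,YAW)
E
```

```text
row [-0.0859 -0.0014  0.128 ] turn 0.0 cur [ 0.5396 -0.0809  0.1779] -0.03 t 21.25
```

```bash
python3 -m pendant '[[1,-0.04,-0.001,0,0],[1,-0.08,-0.001,0.02,0],[1,-0.085,-0.001,0.06,0],[1,-0.085,-0.001,0.1,0],[1,-0.085,-0.001,0.138,0],[1,-0.085,-0.001,0.138,0],[1,-0.085,-0.001,0.138,0],[1,-0.085,-0.001,0.138,0]]'; python3 -m pendant '[[1,-0.008,0,0,0],[1,-0.014,0,0,0],[1,-0.018,0,0,0],[1,-0.020,0,0,0],[1,-0.022,0,0,0],[1,-0.022,0,0,0]]'
```

```text
t: 22.05
eef_pos: [0.5453, 0.0036, 0.0423]
eef_rot: [-0.697, 0.717, -0.001, 0.001]
force: [0.5, -0.2, 0.9]
opening: 0.0004
finger_force: 0.0
t: 22.65
eef_pos: [0.5452, 0.0204, 0.0417]
eef_rot: [-0.695, 0.719, -0.005, -0.004]
force: [-2.1, -16.3, 4.1]
opening: -0.0002
finger_force: 7.4
```

```bash
python3 -m pendant '[[1,0.03,0,0,0],[1,0.06,0,0,0],[1,0.08,0,-0.04,0],[1,0.08,0,-0.09,0],[1,0.08,0,-0.12,0],[1,0.08,0,-0.12,0]]'
python3 - <<'E'
from h import *
c=cam("wrist"); im=r.camera("wrist")[:,:,::-1].copy(); g=im.min(2)
for x in (30,20,10,0):
    u,v=map(int,w2p(c,[*lane(x,-106),.03])); col=g[v-14:v+16,u].astype(int); e=np.where(col>140)[0]; print(x,v,v-14+e)
    u,v=map(int,w2p(c,[*lane(x,-90),.038])); print(" outer edge pred",v,g[v-6:v+7,u].tolist())
s=r.get_state(); print(s['t'],s['force'])
print(r.finish_job())
E
```

```text
t: 23.25
eef_pos: [0.5454, -0.0555, 0.1657]
eef_rot: [-0.696, 0.718, -0.004, 0.003]
force: [0.2, -0.1, -0.5]
opening: 0.0003
finger_force: 0.0
30 323 [319 320 321 322 323 324 325 326 327 331 332]
 outer edge pred 342 [142, 82, 46, 32, 21, 17, 26, 24, 26, 26, 28, 24, 25]
20 323 []
 outer edge pred 343 [24, 30, 35, 30, 28, 22, 24, 26, 23, 21, 26, 21, 22]
10 323 []
 outer edge pred 343 [25, 29, 33, 38, 32, 29, 20, 21, 22, 20, 16, 20, 24]
0 323 []
 outer edge pred 343 [19, 19, 20, 18, 22, 17, 18, 19, 17, 23, 21, 14, 19]
23.3 [-0.38885275  0.43836707  0.23124658]
the job is handed in; nothing more can be done
None
```

I handed the job in at about 23 s: the module and both covers were slid to the panel in the order asked, each stopping firmly against it, and the clamp bar was pushed to its shut stop. My last camera check was blocked by the gripper, so the final state rests on contact forces and earlier pictures.

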